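# Clamp a wax block in the ratchet bench clamp

### The job

Get the green wax block ready for carving: lay it flat on the bed of the ratchet clamp, lengthwise between the jaws and up against the fixed jaw, and let go of it. Then hold the lever by its red knob and pump it in full strokes, forward and back, one tooth each, until the moving jaw grips the block firmly: stop at the first stroke that you clearly feel bite, as one tooth more crushes the wax and the ratchet cannot be backed off. Leave the lever swung fully back and the other things on the bench where they are.

Things in the scene. Friction and masses are not known exactly. Their poses are not given: they have to be found in the camera images.
- green_centre (a point): Centre (half-way up) of the green wax block, 42 x 55 x 24 mm along its own x, y, z (z up), 60 g, rigid. It starts flat on the bench at the right, nearer or farther; a larger blue block lies at the other place. In the clamp its 55 mm length (own y, either way round) runs along the clamp's y, so it is held by its 42 mm width (own x).
- clamp: Grey cast-iron ratchet clamp, fixed to the bench. Origin: centre of its foot at bench height; x away from the robot, y along the clamp from the moving to the fixed jaw. Base: x -48 to 48, y -119 to 143 mm; its top, the bed, is 10 mm over the bench. Moving jaw: sprung wooden pad 66 mm wide, top 39 mm over the bench. At the start the jaws are open 8 to 20 mm wider than the block's 55 mm.
- fixed_jaw: Wood-faced fixed jaw at the clamp's left (+y) end, bolted down; it does not move. Origin: foot of its face on the bed, middle of its width; axes as the clamp's. Face 70 mm wide (x), 30 mm high; the block lies on its -y side. Seated, the block's centre is 27.5 mm from here in -y, 0 in x (13 mm either way is fine), 12 mm up. The block is to be held with 8 to 44 N between the jaws.
- rack (a point): Guide of the toothed steel rack (5 mm teeth) behind the moving jaw, 18 mm over the bench. A brass pawl under the lever pushes the rack on a tooth per stroke, another holds it, so the jaw does not go back. Once the jaw presses the block each tooth adds about 18 N there, felt as some 6 N more at the knob near the end of the forward stroke (3 N at the jaws per 1 N at the knob).
- knob (a point): Middle of the upright red knob on the near end of the lever: round, 21 mm diameter, 36 mm high (top 18 mm above this point, the flat steel lever 18 mm below). To be gripped from above. It is fixed to the lever and moves on a level arc of 95 mm radius about the lever pin. With the jaw running free it takes about 4 N forward and 2 N back; a stroke needing 4 N more than that near its end has bitten.
- lever_pin (a point): Upright pin the lever turns on, beyond the rack, 33 mm over the bench. The knob is 95 mm from it. At half swing the lever points from it along the clamp's -x.
- lever (a joint): Swing of the lever, rad: 0 = rear stop, 0.256 = front stop (24 mm at the knob); + moves the knob along the clamp's +y. No return spring: it stays where it is left and is pulled back by hand. Starts at 0 to 0.04. Each stroke has to run from stop to stop (below 0.02 to above 0.235), so that the pawls drop behind the next tooth; a shorter one falls back.
- blue_block: Bystander: block of blue wax, 50 x 75 x 28 mm, lying flat at the right; origin at the centre of its underside. Stays.
- talc_jar: Bystander: white jar with a blue lid, 39 mm diameter, 62 mm high, behind the clamp; origin at the centre of its foot.
- flux_jar: Bystander: amber jar with a black lid, 43 mm diameter, 55 mm high, behind the clamp; origin at the centre of its foot.
- tape: Bystander: roll of tape lying flat, 73 mm diameter, 18 mm high, behind the clamp; origin at the centre of its underside.
- ring_a: Bystander: teal wax ring, 24 x 28 x 8 mm, behind the clamp; origin at its underside.
Mind the look-alikes: they are no part of the job. Of the things that look like the part that bears green_centre, the larger one is meant.

How it is judged (in metres and radians):
On the way, in this order (a step that is already met when the one before it is completed fails the run):
1. the green block lies flat on the bed, lengthwise, up against the fixed jaw, and is let go (y of green_centre in the frame of fixed_jaw between -0.0315 and -0.024 m and x of green_centre in the frame of fixed_jaw between -0.013 and 0.013 m and z of green_centre in the frame of fixed_jaw between 0.009 and 0.015 m and angle between the y axis of green_centre and the y axis of fixed_jaw, either way round below 0.12 rad and angle between green_centre's own z axis and vertical below 0.1 rad and contact force between the fingers and green_block below 0.3 N), for 0.2 s.
2. the held lever is swung fully forward (value of joint lever above 0.22 rad and distance between the grasp point and knob below 0.05 m), for 0.05 s.
3. the held lever is swung fully back (value of joint lever below 0.035 rad and distance between the grasp point and knob below 0.05 m), for 0.05 s.
4. the held lever is swung fully forward again (all of step 2), for 0.05 s.
5. the held lever is swung fully back and the block is gripped (all of step 3 and contact force between green_block and fixed_jaw above 8 N), for 0.05 s.
At the end, for the whole second after the job is handed in: The green block lies flat on the clamp's bed, square to the fixed jaw within 0.06 rad, against it within 2 mm and within 13 mm of its middle, held between the jaws with 8 to 44 N; the lever is back within 0.035 rad of its rear stop (y of green_centre in the frame of fixed_jaw between -0.0295 and -0.024 m and x of green_centre in the frame of fixed_jaw between -0.013 and 0.013 m and z of green_centre in the frame of fixed_jaw between 0.009 and 0.015 m and angle between the y axis of green_centre and the y axis of fixed_jaw, either way round below 0.06 rad and angle between green_centre's own z axis and vertical below 0.1 rad and contact force between green_block and fixed_jaw between 8 and 44 N and value of joint lever below 0.035 rad and linear speed of green_block below 0.01 m/s); the robot touches nothing.
It fails at once if the block is pressed against the fixed jaw with more than 44 N (the wax is crushed) (contact force between green_block and fixed_jaw above 44 N).
It fails at once if the lever is pumped forward before the block sits against the fixed jaw (value of joint lever above 0.1 rad and y of green_centre in the frame of fixed_jaw below -0.0325 m).
It fails at once if the blue block, a jar, the tape or the wax ring is pushed away by more than 15 mm (distance of any of blue_block, talc_jar, flux_jar, tape, ring_a from where it was at the start of the episode above 0.015 m).
It also fails if it takes over 64 s, if anything falls off the work surface, if the arm or the gripper's body presses on something with over 40 N, if the wrist force passes 120 N, or if a joint passes its speed limit or range.

### The arm

A 6-joint arm with a two-finger parallel gripper is mounted at the origin on a cart in front of the work surface, level with it; the furniture and walls round the work are solid. World frame = base frame: x ahead of the robot, y to its left, z up, the work surface at z = 0. Lengths are in mm, angles in rad, forces in N, time in s.
With the tool pointing down it reaches from about 275 to 825 mm from the base axis. Payload 4.9 kg.
Tool frame: the origin (TCP) lies midway between the tips of the shut fingers; the grasp point (between the pads) lies 19 mm behind it; z points along the fingers, y is the line along which they close (so a half turn about z gives the same grasp; the last joint's range is limited). The gripper opens to 85 mm and grips with 20 to 120 N. Pads are 22 mm wide; open, the fingers measure 114 mm over their backs; the gripper's body (76 mm by 85 mm) begins 54 mm behind the grasp point. The pads swing forward as they close: fully open they stand 13 mm farther back than shut.
Start: joints at [-1.481, 0.326, -0.193, 1.052, 0, 1.437], TCP at [122.076, -536.298, 231.281] pointing down, gripper open.
Joint ranges: [-2.65, 2.65], [-0.97, 1.79], [-1.3, 1.35], [-1.93, 2.1], [-1.47, 1.37], [-3.14, 3.14]. Speed limits (rad/s): [2.57, 2.57, 3.14, 3.14, 3.14, 3.14].

### API

Orientations are given as a unit quaternion [w, x, y, z].
In Python, from rig import readout, grab_frame, camera_params, close_job gives the robot as it stands.
- The arm moves only by the tool move_arm, never from a script. Its argument "commands" is a list of rows, each a list of 4 numbers: the shift along the tool's x, y, z in units of 25 mm (1.0 is 25 mm), then the turn about the tool's z in units of 10 degrees (1.0 is 10 degrees). A call has exactly 5 rows; each row is the pose to reach, as a shift and turn from the pose commanded when the call began, along the tool's axes at that moment; what a row does not reach only later rows make up. A row lasts 1/8 s, in which the tool goes at most 62.5 mm and 10.7 degrees, less where a joint would pass 70% of its speed; a pose out of reach is approached as far as the arm can. A call with a gripper value outside its range is refused whole. "gripper" is the closure, from 0 (fully open) to 1 (shut), set as the call begins (left out, the last holds). The fingers move at their own pace and stop on an object; "force" is the grip in N (left out, the last holds). Time passes only in rows, so rows that repeat a pose let the fingers close, or fill a call up. It gives the time, the measured TCP pose, the force, the opening and the grip force at its end, in the units of the state.
- readout.state(): the state, without advancing time (a new reading comes with each control period).
- grab_frame(name): name is "side" or "top" or "wrist"; returns (picture, depth): 400x640x3 uint8, red, green, blue; 400x640 float32, mm along the optical axis (not along the pixel's ray), 0 where there is no reading.
- camera_params(name): a dict with "mtx" (3x3 intrinsics, pixels), "k1" (the pictures are not rectified: a ray, as slopes to the right and down, at radius r is drawn at 1 + k1 r^2 times it, then the intrinsics apply), "R" (3x3) and "t" (3): a world point X has camera coordinates R X + t. Camera axes: x right, y down, z forward; pixel columns grow to the right and rows downward; lengths in mm; the calibration is good to about 2 mm. A picture is of the moment at which its call begins: read the wrist's pose just before it. camera_params takes no time and is no camera call; for the wrist camera it gives the pose at the moment of the call.
- close_job(): hands the job in; it is judged then, once.
The state is a dict: "time_s": time; "joint_positions": joint angles; "qd": joint speeds; "joint_efforts": joint torques, N m; "position": TCP position; "ee_rot": TCP orientation; "contact_force": force on the tool from outside, world axes, zero at the start; "wrist_torque": the same for the moment, N m; "gripper_width": opening from 0.0 (shut) to 1.0 (fully open); "grip_force": force on a finger pad.
Only numpy, scipy, OpenCV 4.12 (cv2) and the standard library are available. Lean on these libraries where they do the work, as an engineer would, in place of code of your own. Each camera call takes 0.05 s, during which the arm holds its last target. There are 200 camera calls.

## Working session

There is one attempt and no reset: what is moved stays moved. The work goes in short steps, Python scripts to look and compute and a tool call to move; the robot and the scene stay as the last step left them, time stands still between calls to the robot, and variables do not carry over. Pictures are saved under pics/ and viewed, at most 10 in all, crops included, and the job is handed in when it is done.

Besides the shell and the picture viewer there is one more tool, called by a JSON object that holds its "name" and its "arguments", one argument or row to a line. move_arm: Moves the arm, as the interface text tells. Its arguments: {"type":"object","properties":{"commands":{"type":"array"},"gripper":{"type":"number"},"force":{"type":"number"}},"required":["commands"]}

```bash
ls; mkdir -p pics
cat > h.py <<'E'
import numpy as np, cv2
from rig import readout, grab_frame, camera_params, close_job
def norm(p,c):
    K=np.array(c["mtx"]);k=c["k1"]
    d=np.array([k,0,0,0.]) 
    return cv2.undistortPoints(np.array(p,float).reshape(-1,1,2),K,d).reshape(-1,2)
def rays(p,c):
    n=norm(p,c);R=np.array(c["R"]);t=np.array(c["t"]).ravel()
    return -R.T@t, np.c_[n,np.ones(len(n))]@R
def plane(p,c,z):
    o,d=rays(p,c);return o+d*((z-o[2])/d[:,2])[:,None]
def pts(dep,c,m):
    v,u=np.nonzero(m&(dep>0));n=norm(np.c_[u,v],c)
    P=np.c_[n,np.ones(len(n))]*dep[v,u][:,None]
    return (P-np.array(c["t"]).ravel())@np.array(c["R"]),np.c_[u,v]
E
python3 - <<'E'
from h import *
print(readout.state())
for n in("side","top"):
    a,d=grab_frame(n);c=camera_params(n);np.savez(n+"0.npz",a=a,d=d);print(n,c)
    cv2.imwrite(f"pics/{n}0.png",a[:,:,::-1])
E
```

```text
pics
{'time_s': 0.0, 'joint_positions': array([-1.48120771e+00,  3.26914978e-01, -1.93586784e-01,  1.05198473e+00,
       -3.71235542e-05,  1.43657735e+00]), 'qd': array([-5.06152463e-04,  5.27804933e-04, -1.83291115e-03, -8.38074860e-04,
        1.06065025e-03, -6.23420222e-05]), 'joint_efforts': array([ 2.20745715e-03, -4.43397546e+01,  2.62440473e+01,  1.54809561e-02,
       -2.97425879e-05,  4.64695461e-06]), 'position': array([ 122.00699549, -535.7058327 ,  230.5164622 ]), 'ee_rot': array([-8.45286671e-04,  9.93744944e-01,  1.11670369e-01,  2.99462230e-07]), 'contact_force': array([0.83101003, 0.36703815, 0.14028497]), 'wrist_torque': array([ 0.03207894,  0.04098442, -0.04214098]), 'grip_force': 0.0, 'gripper_width': 1.0004894560694377}
side {'mtx': array([[484.37221368,   0.        , 311.44097138],
       [  0.        , 484.37221368, 196.61650667],
       [  0.        ,   0.        ,   1.        ]]), 'k1': -0.09905491898702032, 'R': array([[-0.89190222, -0.45212642,  0.00959892],
       [-0.30233766,  0.58036281, -0.75615537],
       [ 0.33630696, -0.67731877, -0.65432172]]), 't': array([431.47032638, 287.5094185 , 903.45042397])}
top {'mtx': array([[370.53905781,   0.        , 322.75764024],
       [  0.        , 370.53905781, 199.31892361],
       [  0.        ,   0.        ,   1.        ]]), 'k1': -0.003480777070494218, 'R': array([[ 0.02929203, -0.99929293, -0.02357155],
       [-0.98753   , -0.02528191, -0.15538767],
       [ 0.15468187,  0.02782923, -0.9875723 ]]), 't': array([-120.47426545,  586.62243773,  826.12506223])}
```

View pics/top0.png

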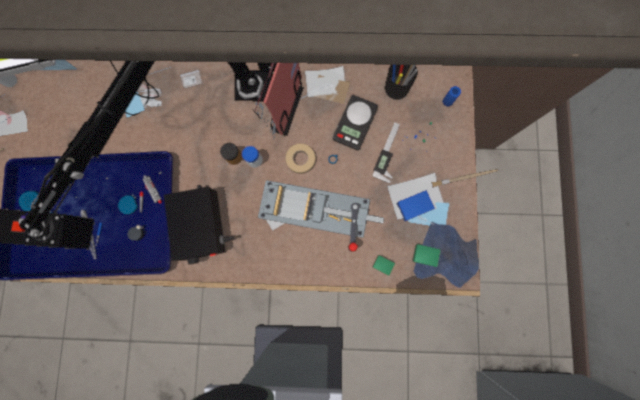

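View pics/side0.png

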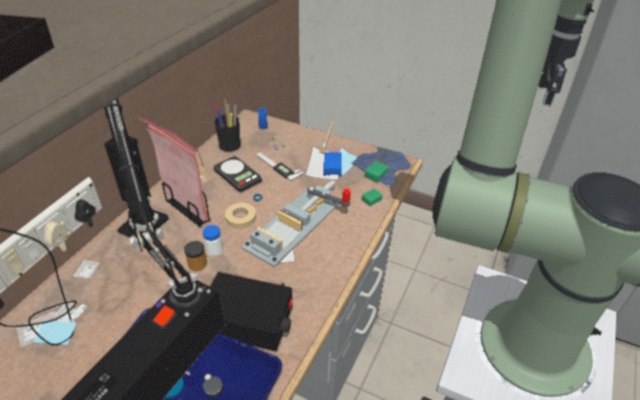

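Top view: two green blocks, at (384,265), the smaller, and (427,254), the larger. The blue block is at (413,206), the clamp spans (262–368, 180–232), and the red knob is at (353,246). The larger green one fits the description. I'll measure and take a confirming crop.

```bash
cat > m1.py <<'E'
from h import *
def masks(a):
    h=cv2.cvtColor(a,cv2.COLOR_RGB2HSV);H,S,V=[h[...,i].astype(int) for i in range(3)]
    return dict(green=(H>60)&(H<88)&(S>130)&(V>50),red=((H<6)|(H>174))&(S>170)&(V>110))
if __name__=="__main__":
  for n in("top","side"):
    f=np.load(n+"0.npz");a,d=f["a"],f["d"];c=camera_params(n)
    for k,m in masks(a).items():
        N,L,st,ce=cv2.connectedComponentsWithStats(m.astype(np.uint8))
        for i in range(1,N):
            if st[i,4]<30: continue
            mm=L==i
            P,_=pts(d,c,mm)
            if P[:,0].max()<150 or len(P)<20: continue
            z=np.percentile(P[:,2],85);T=P[P[:,2]>z-6]
            r=cv2.minAreaRect(T[:,:2].astype(np.float32))
            print(n,k,ce[i].round(1),st[i,4],"ztop %.1f"%z,"med",np.median(T,0).round(1),"rect",np.round(r[0],1),np.round(r[1],1),round(r[2],1))
  a=np.load("top0.npz")["a"];b=np.load("side0.npz")["a"]
  A=cv2.resize(a[170:280,250:450],None,fx=4,fy=4,interpolation=cv2.INTER_CUBIC)
  cv2.imwrite("pics/crop1.png",A[:,:,::-1])
E
python3 m1.py
```

```text
top green [428.6 254.2] 257 ztop 25.5 med [ 472.1 -356.3   23.6] rect [ 468.6 -350.1] [53.1 37.3] 73.8
top green [385.7 265. ] 80 ztop 19.6 med [ 441.7 -256.6   18.2] rect [ 441.5 -251. ] [35.1 24.9] 66.0
top red [ 15.8 226.7] 78 ztop 293.7 med [490.3 406.8 291.7] rect [490.7 393. ] [47.6 15.8] 83.4
top red [352.7 246.5] 48 ztop 75.8 med [ 479.9 -175.3   73.7] rect [ 480.8 -174.4] [15.4 15.8] 1.5
side green [376.1 170.9] 260 ztop 26.3 med [ 465.  -345.2   25.2] rect [ 465.8 -347.9] [53.8 40.4] 79.7
side green [371.5 196.6] 163 ztop 21.4 med [ 439.7 -244.1   20.1] rect [ 440.2 -246.9] [39.1 30.1] 61.9
side red [346.  195.2] 85 ztop 76.0 med [ 479.3 -168.4   75.3] rect [ 479.6 -168.9] [13.9 14.8] 23.8
side red [163.4 315.1] 88 ztop 296.3 med [492.2 402.7 294.1] rect [492.5 401.9] [19.1 26.4] 2.0
```

View pics/crop1.png

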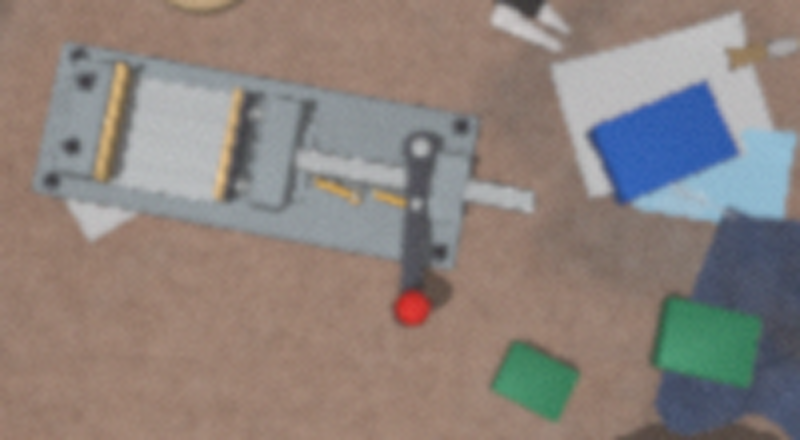

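The crop confirms it: the larger green block is at crop (708,340), top-view (427,254), and measures about 53x40. The one at crop (535,380) is about 37x27, a decoy. Next I move over the block and use the wrist camera.

```bash
cat > plan.py <<'E'
from h import *
from scipy.spatial.transform import Rotation as Ro
def cur():
    s=readout.state();q=s["ee_rot"];return s,Ro.from_quat([q[1],q[2],q[3],q[0]])
def go(x,y,z,yaw=None):
    """yaw = world angle (deg) of tool x; prints units"""
    s,R=cur();M=R.as_matrix();d=M.T@(np.array([x,y,z])-s["position"])/25
    y0=np.degrees(np.arctan2(M[1,0],M[0,0]))
    t=0 if yaw is None else -((yaw-y0+180)%360-180)/10
    print("t=%.2f pos %s yaw %.1f j %s F %s grip %.3f"%(s["time_s"],s["position"].round(1),y0,s["joint_positions"].round(2),s["contact_force"].round(1),s["gripper_width"]))
    print("cmd",d.round(3),round(t,3),"rows>=",np.ceil(max(np.linalg.norm(d)/2.5,abs(t)/1.07)))
E
python3 - <<'E'
from plan import *
go(440,-349,200,0)
c=camera_params("wrist");print(-c["R"].T@c["t"],c["R"])
E
```

```text
t=0.10 pos [ 122.  -535.7  230.6] yaw 12.8 j [-1.48  0.33 -0.19  1.05 -0.    1.44] F [-0.   0.4 -0.1] grip 1.001
cmd [14.059 -4.459  1.233] 1.282 rows>= 6.0
[ 204.87154749 -517.04350435  372.87197808] [[ 0.2218701  -0.97507433 -0.00192599]
 [-0.92206184 -0.21044916  0.32482782]
 [-0.31713659 -0.0702937  -0.94577121]]
```

{"name": "move_arm", "arguments": {
  "commands": [
    [2.4,-0.75,0.2,0.3],
    [4.8,-1.5,0.4,0.6],
    [7.2,-2.25,0.6,0.9],
    [9.4,-3.0,0.8,1.1],
    [11.7,-3.7,1.0,1.28]
  ],
  "gripper": 0,
  "force": 40
}}

```text
time_s: 0.72
position: [388.1, -379.8, 205.9]
ee_rot: [-0.0, 1.0, -0.0, -0.0]
contact_force: [0.1, -1.6, -0.1]
gripper_width: 0.998
grip_force: 0.0
```

{"name": "move_arm", "arguments": {
  "commands": [
    [2.3,-0.2,0.2,0],
    [2.3,-0.2,0.2,0],
    [2.3,-0.2,0.2,0],
    [2.3,-0.2,0.2,0],
    [2.3,-0.2,0.2,0]
  ]
}}

```text
time_s: 1.35
position: [443.2, -376.8, 201.6]
ee_rot: [0.0, 1.0, -0.001, 0.0]
contact_force: [0.7, 0.0, 0.4]
gripper_width: 0.998
grip_force: 0.0
```

Run:
```python
from plan import *
go(467,-349,200,0)
c=camera_params("wrist");a,d=grab_frame("wrist");np.savez("w1.npz",a=a,d=d,R=c["R"],t=c["t"],mtx=c["mtx"],k1=c["k1"])
cv2.imwrite("pics/w1.png",a[:,:,::-1])
```

```text
t=1.35 pos [ 443.2 -376.8  201.6] yaw -0.1 j [-0.83  0.4  -0.15  1.01 -0.    2.31] F [0.7 0.  0.4] grip 0.998
cmd [ 0.95  -1.112  0.064] -0.009 rows>= 1.0
```

View pics/w1.png

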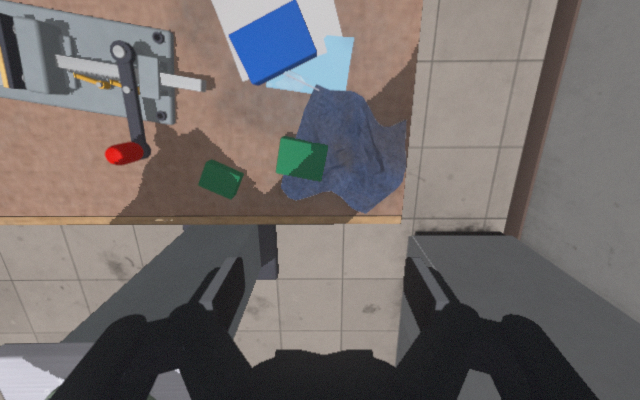

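Wrist view: the larger green block is at (302,160), the decoy at (221,180), the knob at (125,153) and the clamp at upper left. Now I measure the block.

```bash
cat > blk.py <<'E'
from plan import *
from m1 import masks
def block(a,d,c,near,z0=24):
    m=masks(a)["green"].astype(np.uint8)
    N,L,st,ce=cv2.connectedComponentsWithStats(m)
    for i in range(1,N):
        if st[i,4]<150: continue
        P,uv=pts(d,c,L==i)
        zt=np.percentile(P[:,2],80);k=abs(P[:,2]-zt)<5
        T=P[k];Q=plane(uv[k],c,z0)
        r=cv2.minAreaRect(T[:,:2].astype(np.float32));r2=cv2.minAreaRect(Q[:,:2].astype(np.float32))
        print(ce[i].round(),st[i,4],"z %.1f"%zt,"depth rect",np.round(r[0],1),np.round(r[1],1),round(r[2],1),"ray rect",np.round(r2[0],1),np.round(r2[1],1),round(r2[2],1))
if __name__=="__main__":
    f=np.load("w1.npz");block(f["a"],f["d"],f,None)
    for n in("top","side"):
        g=np.load(n+"0.npz");block(g["a"],g["d"],camera_params(n),None)
E
python3 blk.py
```

```text
[300. 158.] 1479 z 24.2 depth rect [ 468.7 -350.6] [52.9 41.2] 79.2 ray rect [ 468.9 -350.7] [52.8 41.2] 78.8
[220. 180.] 587 z 19.0 depth rect [ 442.7 -251.6] [41.4 30.8] 64.1 ray rect [ 444.8 -254.5] [41.2 31.4] 64.1
[429. 254.] 257 z 25.0 depth rect [ 468.6 -350.1] [53.1 37.3] 73.8 ray rect [ 468.7 -349.9] [53. 37.] 73.1
[376. 171.] 260 z 26.1 depth rect [ 465.7 -347.9] [53.8 40.2] 80.0 ray rect [ 466.3 -346.4] [57.  40.3] 78.4
[371. 197.] 163 z 21.2 depth rect [ 440.2 -246.8] [39.3 29.6] 63.3 ray rect [ 437.6 -240.1] [39.5 31.6] 65.6
```

{"name": "move_arm", "arguments": {
  "commands": [
    [0,-2.4,-0.2,0],
    [0,-4.8,-0.4,0],
    [0,-7.2,-0.6,0],
    [0,-9.6,-0.8,0],
    [0,-11.2,-0.8,0]
  ]
}}

```text
time_s: 2.02
position: [443.7, -94.4, 222.1]
ee_rot: [0.0, 1.0, 0.0, 0.001]
contact_force: [0.2, -0.8, 0.2]
gripper_width: 0.999
grip_force: 0.0
```

{"name": "move_arm", "arguments": {
  "commands": [
    [0,0,0,0],
    [0,0,0,0],
    [0,0,0,0],
    [0,0,0,0],
    [0,0,0,0]
  ]
}}

```text
time_s: 2.65
position: [444.1, -96.8, 221.1]
ee_rot: [-0.0, 1.0, -0.0, -0.0]
contact_force: [0.2, 0.5, 0.6]
gripper_width: 0.999
grip_force: 0.0
```

Run:
```python
from plan import *
go(467,-349,200,0)
c=camera_params("wrist");a,d=grab_frame("wrist");np.savez("w2.npz",a=a,d=d,R=c["R"],t=c["t"],mtx=c["mtx"],k1=c["k1"])
cv2.imwrite("pics/w2.png",a[:,:,::-1])
```

```text
t=2.65 pos [444.1 -96.8 221.1] yaw -0.0 j [-0.38  0.16 -0.44  0.97 -0.    2.77] F [0.2 0.5 0.6] grip 0.999
cmd [ 0.925 10.087  0.845] -0.005 rows>= 5.0
```

View pics/w2.png

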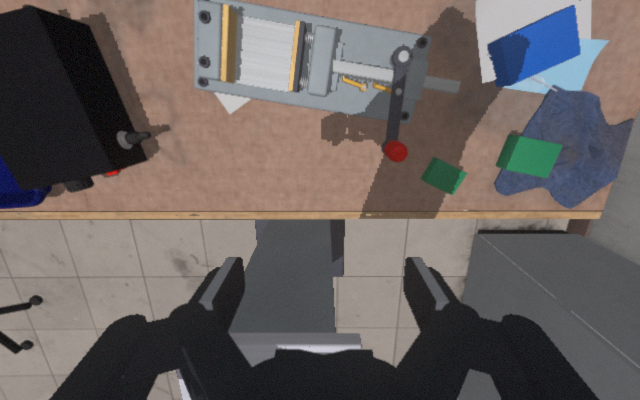

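Wrist view: fixed-jaw wood face at (229,43), moving-jaw pad at (298,57), pin at (403,56), knob at (396,151). Now I measure the clamp.

```bash
cat > clamp.py <<'E'
from plan import *
from m1 import masks
def wood(a,d,c,box):
    h=cv2.cvtColor(a,cv2.COLOR_RGB2HSV).astype(int);H,S,V=h[...,0],h[...,1],h[...,2]
    m=(H>12)&(H<30)&(S>95)&(V>110);b=np.zeros_like(m);b[box[1]:box[3],box[0]:box[2]]=1;m&=b
    N,L,st,ce=cv2.connectedComponentsWithStats(m.astype(np.uint8))
    for i in range(1,N):
        if st[i,4]<40: continue
        P,uv=pts(d,c,L==i);zt=np.percentile(P[:,2],75);k=abs(P[:,2]-zt)<4
        Q=plane(uv[k],c,40.)
        r=cv2.minAreaRect(P[k][:,:2].astype(np.float32));r2=cv2.minAreaRect(Q[:,:2].astype(np.float32))
        bp=cv2.boxPoints(r2)
        print("wood",ce[i].round(),st[i,4],"z %.1f"%zt,np.round(r[0],1),np.round(r[1],1),round(r[2],1),"| ray",np.round(r2[0],1),np.round(r2[1],1),round(r2[2],1))
f=np.load("w2.npz");wood(f["a"],f["d"],f,(190,0,330,110))
t=np.load("top0.npz");ct=camera_params("top");wood(t["a"],t["d"],ct,(255,175,320,235))
# clamp base: points with z 6..14, grey
for a,d,c,box in((f["a"],f["d"],f,(185,0,445,130)),(t["a"],t["d"],ct,(255,175,372,240))):
    m=np.zeros(d.shape,bool);m[box[1]:box[3],box[0]:box[2]]=1
    P,uv=pts(d,c,m);B=P[(P[:,2]>7)&(P[:,2]<14)]
    r=cv2.minAreaRect(B[:,:2].astype(np.float32));print("base",np.median(B[:,2]).round(1),np.round(r[0],1),np.round(r[1],1),round(r[2],1))
    mk=masks(a)["red"];mk[:, :box[0]]=0;mk[300:]=0
    P,uv=pts(d,c,mk);zt=np.percentile(P[:,2],70);k=P[:,2]>zt-4
    print("knob",zt.round(1),cv2.minEnclosingCircle(P[k][:,:2].astype(np.float32)),cv2.minEnclosingCircle(plane(uv[k],c,72.)[:,:2].astype(np.float32)))
# pin top (dark lever: brightest washer) depth z there
P=plane([[403,56]],f,40);print("pin~",P, f["d"][56,403]);m=np.zeros(f["d"].shape,bool);m[54:59,401:406]=1;print(pts(f["d"],f,m)[0].mean(0))
E
python3 clamp.py
```

```text
wood [225.  42.] 496 z 40.2 [587.2   4.6] [ 7.3 68.3] 81.5 | ray [587.2   4.3] [ 6.8 68.3] 81.1
wood [294.  55.] 287 z 39.2 [576.  -65.2] [ 4.4 64.7] 81.1 | ray [575.8 -65.5] [ 4.2 64.6] 81.1
wood [278. 200.] 70 z 40.1 [586.    3.7] [ 4.5 63.8] 81.0 | ray [586.    3.2] [ 4.4 63.6] 80.9
base 9.9 [571.7 -94.1] [288.6  96.6] 81.0
knob 74.3 ((482.204345703125, -173.64759826660156), 8.732081413269043) ((482.0958251953125, -173.83753967285156), 8.860264778137207)
base 9.9 [572.8 -80.6] [261.3  95.9] 81.0
knob 74.1 ((691.3460083007812, -228.03048706054688), 225.06224060058594) ((692.189697265625, -228.37025451660156), 225.88470458984375)
pin~ [[ 576.21838151 -178.28591345   40.        ]] 291.04922
[ 576.25914171 -178.35854626   39.70808241]
```

{"name": "move_arm", "arguments": {
  "commands": [
    [0.2,2.2,0,-1],
    [0.4,4.4,0,-2],
    [0.6,6.6,0.5,-3],
    [0.8,8.8,1.0,-4],
    [1.0,10.1,1.5,-5]
  ]
}}

```text
time_s: 3.32
position: [469.1, -351.7, 183.1]
ee_rot: [0.0, 0.906, 0.424, -0.0]
contact_force: [-0.1, 0.9, -0.3]
gripper_width: 1.0
grip_force: 0.0
```

{"name": "move_arm", "arguments": {
  "commands": [
    [0,0,0.5,-1],
    [0,0,1,-2],
    [0,0,1.5,-2.9],
    [0,0,2.0,-2.9],
    [0,0,2.0,-2.9]
  ]
}}

```text
time_s: 3.95
position: [468.6, -348.1, 132.6]
ee_rot: [-0.001, 0.772, 0.635, -0.0]
contact_force: [0.2, -0.7, -0.6]
gripper_width: 1.001
grip_force: 0.0
```

Run:
```python
from plan import *
from blk import block
go(468.5,-350.5,3,79)
c=camera_params("wrist");a,d=grab_frame("wrist")
block(a,d,c,None)
```

```text
t=3.95 pos [ 468.6 -348.1  132.6] yaw 78.9 j [-0.77  0.47 -0.24  0.86  0.    1.  ] F [ 0.2 -0.7 -0.6] grip 1.001
cmd [-0.102  0.026  5.184] -0.011 rows>= 3.0
[271.  96.] 1664 z 19.0 depth rect [ 442.6 -250.4] [40.5 32.1] 64.4 ray rect [ 443.8 -250.9] [39.7 31.4] 64.7
[323. 200.] 1963 z 24.2 depth rect [ 468.6 -349.3] [53.2 40.2] 78.5 ray rect [ 468.7 -348.8] [52.8 40.3] 78.9
```

{"name": "move_arm", "arguments": {
  "commands": [
    [-0.05,0,1.5,0],
    [-0.05,0,3.0,0],
    [-0.05,0,4.4,0],
    [-0.05,0,5.1,0],
    [-0.05,0,5.15,0]
  ]
}}

```text
time_s: 4.62
position: [468.7, -349.6, 4.5]
ee_rot: [-0.001, 0.772, 0.636, -0.0]
contact_force: [-0.9, -0.3, 0.4]
gripper_width: 1.001
grip_force: 0.0
```

{"name": "move_arm", "arguments": {
  "commands": [
    [0,0,0,0],
    [0,0,0,0],
    [0,0,0,0],
    [0,0,0,0],
    [0,0,0,0]
  ],
  "gripper": 1,
  "force": 35
}}

```text
time_s: 5.25
position: [469.8, -350.7, 6.4]
ee_rot: [0.001, 0.772, 0.636, 0.0]
contact_force: [-0.9, 0.3, 5.7]
gripper_width: 0.481
grip_force: 36.8
```

{"name": "move_arm", "arguments": {
  "commands": [
    [0,0,0,0],
    [0,0,0,0],
    [0,0,-0.5,0],
    [0,0,-1.5,0],
    [0,0,-3.0,0]
  ]
}}

```text
time_s: 5.88
position: [468.1, -349.1, 80.4]
ee_rot: [-0.001, 0.772, 0.636, -0.0]
contact_force: [0.7, 0.0, -0.9]
gripper_width: 0.483
grip_force: 36.0
```

Run:
```python
from plan import *
from blk import block
go(580.9,-29.0,90,81)
c=camera_params("wrist");a,d=grab_frame("wrist");s=readout.state();block(a,d,c,None)
cv2.imwrite("pics/g1.png",a[:,:,::-1])
```

```text
t=5.88 pos [ 468.1 -349.1   80.4] yaw 79.0 j [-0.77  0.53 -0.3   0.75  0.    1.  ] F [ 0.7  0.  -0.9] grip 0.483
cmd [13.427  1.989 -0.37 ] -0.198 rows>= 6.0
[259.  92.] 3049 z 18.9 depth rect [ 442.4 -250.5] [41.3 32.4] 64.4 ray rect [ 444.  -251.1] [40.  31.6] 64.3
[324. 266.] 8066 z 97.9 depth rect [ 468.8 -349. ] [55.6 41.4] 78.7 ray rect [ 459.8 -395. ] [89.1 65. ] 79.0
```

{"name": "move_arm", "arguments": {
  "commands": [
    [0.3,0,-1.8,0],
    [2.3,0.3,-2.4,0],
    [4.7,0.7,-2.4,-0.1],
    [7.1,1.1,-2.4,-0.2],
    [9.5,1.5,-2.4,-0.2]
  ]
}}

```text
time_s: 6.55
position: [551.6, -122.2, 140.8]
ee_rot: [0.0, 0.76, 0.649, 0.0]
contact_force: [0.9, -0.1, -0.0]
gripper_width: 0.489
grip_force: 36.1
```

{"name": "move_arm", "arguments": {
  "commands": [
    [2.2,0.3,0,0],
    [3.8,0.5,0,0],
    [3.85,0.5,0,0],
    [3.85,0.5,0,0],
    [3.85,0.5,0,0]
  ]
}}

```text
time_s: 7.18
position: [578.1, -31.9, 140.2]
ee_rot: [0.0, 0.761, 0.649, -0.0]
contact_force: [0.1, 0.5, -1.2]
gripper_width: 0.483
grip_force: 36.0
```

Run:
```python
from plan import *
from blk import block
go(580.9,-29.0,60,81)
c=camera_params("wrist");a,d=grab_frame("wrist");np.savez("w3.npz",a=a,d=d,R=c["R"],t=c["t"],mtx=c["mtx"],k1=c["k1"]);block(a,d,c,None)
cv2.imwrite("pics/w3.png",a[:,:,::-1])
```

```text
t=7.17 pos [578.1 -31.9 140.2] yaw 80.9 j [-0.18  0.45 -0.25  0.87 -0.    1.55] F [ 0.1  0.5 -1.2] grip 0.483
cmd [0.133 0.091 3.206] -0.008 rows>= 2.0
[324. 270.] 7405 z 157.7 depth rect [578.8 -31.9] [55.2 41.2] 80.7 ray rect [ 565.2 -118. ] [115.   84.6] 80.9
```

View pics/w3.png

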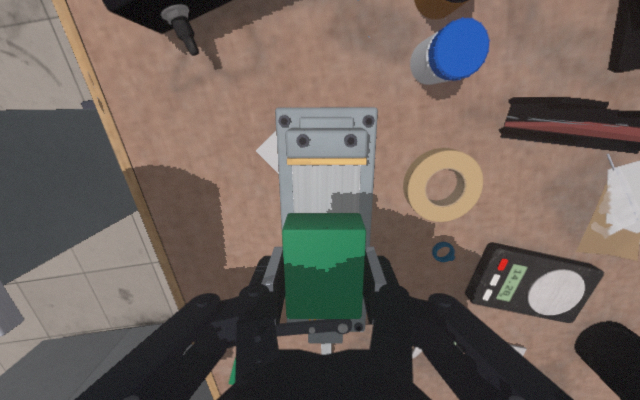

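The block is held square; the fixed-jaw wood face is at (327,162). I'll refine the face position from this view.

Run:
```python
from plan import *
f=np.load("w3.npz");a,d=f["a"],f["d"]
h=cv2.cvtColor(a,cv2.COLOR_RGB2HSV).astype(int);m=(h[...,0]>12)&(h[...,0]<30)&(h[...,1]>95)&(h[...,2]>110)
b=np.zeros_like(m);b[150:172,280:375]=1;m&=b
P,uv=pts(d,f,m);print(np.percentile(P[:,2],[5,50,95]))
u=np.array([.156,.988]);e=np.array([.988,-.156])
for Q in(P,plane(uv,f,40.)):
    print("u",np.percentile(Q[:,:2]@u,[2,10,50,90,98]).round(1),"e",np.percentile(Q[:,:2]@e,[1,50,99]).round(1), cv2.minAreaRect(Q[:,:2].astype(np.float32)))
p=readout.state()["position"][:2];print("tcp u,e",p@u,p@e,"est. face",np.array([586.7,1.0])@u)
```

```text
[38.4601594  39.71215206 40.73132562]
u [94.2 95.  96.9 98.8 99.4] e [545.7 581.  613.1] ((587.0532836914062, 5.182923316955566), (5.691623210906982, 68.27677917480469), 80.88442993164062)
u [94.2 95.1 96.9 98.7 99.6] e [545.8 581.  613.1] ((587.1726684570312, 5.368760108947754), (5.270026683807373, 68.08904266357422), 80.9056167602539)
tcp u,e 58.59658361428558 576.2217630288922 est. face 92.51320000000001
```

{"name": "move_arm", "arguments": {
  "commands": [
    [0.11,0.09,1.5,0],
    [0.11,0.09,2.8,0],
    [0.11,0.09,3.6,0],
    [0.11,0.09,4.1,0],
    [0.11,0.09,4.4,0]
  ]
}}

```text
time_s: 7.85
position: [581.0, -29.0, 29.7]
ee_rot: [-0.0, 0.761, 0.649, -0.0]
contact_force: [0.2, -0.3, -0.6]
gripper_width: 0.482
grip_force: 36.0
```

{"name": "move_arm", "arguments": {
  "commands": [
    [0,0,0.15,0],
    [0,0,0.3,0],
    [0,0,0.4,0],
    [0,0,0.45,0],
    [0,0,0.45,0]
  ]
}}

```text
time_s: 8.48
position: [581.1, -28.3, 18.8]
ee_rot: [0.0, 0.76, 0.65, 0.0]
contact_force: [0.8, -0.2, -0.6]
gripper_width: 0.482
grip_force: 36.0
```

{"name": "move_arm", "arguments": {
  "commands": [
    [0,0,0.05,0],
    [0.04,0,0.07,0],
    [0.08,0,0.07,0],
    [0.12,0,0.07,0],
    [0.12,0,0.07,0]
  ]
}}

```text
time_s: 9.1
position: [581.5, -25.3, 17.1]
ee_rot: [0.0, 0.76, 0.65, -0.0]
contact_force: [0.1, 0.7, -0.4]
gripper_width: 0.482
grip_force: 36.0
```

{"name": "move_arm", "arguments": {
  "commands": [
    [0.02,0,0,0],
    [0.04,0,0,0],
    [0.06,0,0,0],
    [0.06,0,0,0],
    [0.06,0,0,0]
  ]
}}

```text
time_s: 9.72
position: [581.6, -24.8, 17.1]
ee_rot: [0.001, 0.76, 0.649, -0.001]
contact_force: [-1.3, -4.8, 0.6]
gripper_width: 0.478
grip_force: 36.1
```

{"name": "move_arm", "arguments": {
  "commands": [
    [-0.02,0,0.03,0],
    [-0.02,0,0.05,0],
    [-0.02,0,0.05,0],
    [-0.02,0,0.05,0],
    [-0.02,0,0.05,0]
  ]
}}

```text
time_s: 10.35
position: [581.8, -24.8, 16.4]
ee_rot: [0.0, 0.76, 0.65, -0.0]
contact_force: [-2.7, -4.2, 5.6]
gripper_width: 0.482
grip_force: 36.8
```

{"name": "move_arm", "arguments": {
  "commands": [
    [0,0,0,0],
    [0,0,0,0],
    [0,0,0,0],
    [0,0,0,0],
    [0,0,0,0]
  ],
  "gripper": 0.35
}}

```text
time_s: 10.98
position: [581.7, -24.3, 15.7]
ee_rot: [-0.0, 0.76, 0.65, 0.0]
contact_force: [0.5, 0.1, 0.1]
gripper_width: 0.651
grip_force: 0.0
```

Run:
```python
from plan import *
from blk import block
go(482,-174,120,81)
c=camera_params("wrist");a,d=grab_frame("wrist");block(a,d,c,None,34)
u=np.array([.156,.988]);print("expected centre", np.array([585.7,1.2])-27.5*u)
```

```text
t=10.97 pos [581.7 -24.3  15.7] yaw 81.0 j [-0.17  0.61 -0.36  0.61  0.    1.56] F [0.5 0.1 0.1] grip 0.651
cmd [-6.535 -3.006 -4.172] 0.003 rows>= 4.0
[324. 277.] 6205 z 34.1 depth rect [582.3 -26.1] [51.7 40.9] 81.0 ray rect [582.3 -25.7] [49.4 40.5] 81.0
expected centre [581.41 -25.97]
```

Block seated within about 1 mm. Next is the knob.

{"name": "move_arm", "arguments": {
  "commands": [
    [0,0,-0.8,0],
    [0,0,-2.2,0],
    [0,0,-4.4,-0.4],
    [-1.5,-0.8,-4.8,-1.4],
    [-3,-1.5,-4.8,-2.4]
  ]
}}

```text
time_s: 11.65
position: [533.5, -93.4, 137.5]
ee_rot: [0.002, 0.606, 0.796, 0.001]
contact_force: [0.2, -0.3, -0.5]
gripper_width: 0.655
grip_force: 0.0
```

{"name": "move_arm", "arguments": {
  "commands": [
    [-1.0,-0.8,0,-1],
    [-2,-1.4,0,-2],
    [-3,-1.8,0,-3],
    [-3.0,-1.8,0,-4],
    [-3.0,-1.8,0,-5]
  ]
}}

```text
time_s: 12.28
position: [508.8, -177.3, 135.8]
ee_rot: [0.0, 0.214, 0.977, 0.0]
contact_force: [-0.9, 0.4, -0.6]
gripper_width: 0.653
grip_force: 0.0
```

{"name": "move_arm", "arguments": {
  "commands": [
    [0,0,0,-1],
    [0,0,0,-2.0],
    [0,0,0,-2.2],
    [0,0,0,-2.2],
    [0,0,0,-2.2]
  ],
  "gripper": 0.2
}}

```text
time_s: 12.9
position: [508.9, -176.7, 135.8]
ee_rot: [0.0, 0.027, 1.0, 0.0]
contact_force: [0.4, -0.1, 0.5]
gripper_width: 0.801
grip_force: 0.0
```

Run:
```python
from plan import *
from m1 import masks
go(482.1,-173.7,46,177)
c=camera_params("wrist");a,d=grab_frame("wrist")
m=masks(a)["red"];P,uv=pts(d,c,m);k=(abs(P[:,0]-482)<30)&(abs(P[:,1]+174)<30);P=P[k];zt=np.percentile(P[:,2],70);k=P[:,2]>zt-4
print("knob",zt,cv2.minEnclosingCircle(P[k][:,:2].astype(np.float32)))
for n in("side","top"):
    a,d=grab_frame(n);c=camera_params(n);P,uv=pts(d,c,masks(a)["red"]);k=(abs(P[:,0]-482)<30)&(abs(P[:,1]+174)<30);print(n,k.sum(),P[k].mean(0) if k.any() else 0)
```

```text
t=12.90 pos [ 508.9 -176.7  135.8] yaw 176.9 j [-0.47  0.39 -0.36  0.82  0.   -0.42] F [ 0.4 -0.1  0.5] grip 0.801
cmd [1.078 0.064 3.591] -0.005 rows>= 2.0
knob 74.44266835977436 ((481.0081787109375, -174.4545440673828), 9.208915710449219)
side 99 [ 478.45926037 -168.61526646   65.4536225 ]
top 0 0
```

{"name": "move_arm", "arguments": {
  "commands": [
    [1.1,0.08,0.3,0],
    [1.1,0.08,1.2,0],
    [1.1,0.08,2.4,0],
    [1.1,0.08,3.3,0],
    [1.1,0.08,3.6,0]
  ]
}}

```text
time_s: 13.68
position: [480.6, -172.9, 44.6]
ee_rot: [-0.001, 0.026, 1.0, 0.001]
contact_force: [-0.7, -0.1, 0.7]
gripper_width: 0.797
grip_force: 0.0
```

{"name": "move_arm", "arguments": {
  "commands": [
    [0,0,0,0],
    [0,0,0,0],
    [0,0,0,0],
    [0,0,0,0],
    [0,0,0,0]
  ],
  "gripper": 1,
  "force": 60
}}

```text
time_s: 14.3
position: [482.3, -173.9, 46.9]
ee_rot: [0.001, 0.026, 1.0, -0.001]
contact_force: [-2.1, -1.0, 6.3]
gripper_width: 0.223
grip_force: 58.6
```

{"name": "move_arm", "arguments": {
  "commands": [
    [0,0,0,0],
    [0,0,0,0],
    [0,0,0,0],
    [0,0,0,0],
    [0,0,0,0]
  ]
}}

```text
time_s: 14.92
position: [482.3, -173.9, 46.9]
ee_rot: [0.001, 0.026, 1.0, -0.001]
contact_force: [-0.6, -0.9, 5.9]
gripper_width: 0.223
grip_force: 58.6
```

Run:
```python
from plan import *
go(481.2,-175.7,46,178)
e=np.array([.988,-.156]);u=np.array([.156,.988]);s,R=cur();r=s["position"][:2]-np.array([576.2,-178.4])
print("rel e,u",r@e,r@u,"F u",s["contact_force"][:2]@u,"toolx.u, tooly.u",R.as_matrix()[:2,0]@u,R.as_matrix()[:2,1]@u)
```

```text
t=14.93 pos [ 482.3 -173.9   46.9] yaw 177.0 j [-0.49  0.46 -0.53  0.58 -0.   -0.44] F [-0.6 -0.9  5.9] grip 0.223
cmd [ 0.039 -0.074  0.036] -0.098 rows>= 1.0
rel e,u -93.50763284316919 -10.19868875912593 F u -0.9616026088158242 toolx.u, tooly.u -0.10434393196775746 0.994782056636283
```

{"name": "move_arm", "arguments": {
  "commands": [
    [0.01,-0.04,-0.04,0],
    [0.02,-0.08,-0.04,-0.05],
    [0.02,-0.12,-0.04,-0.1],
    [0.02,-0.15,-0.04,-0.1],
    [0.02,-0.15,-0.04,-0.1]
  ]
}}

```text
time_s: 15.55
position: [482.1, -176.6, 47.0]
ee_rot: [0.001, 0.017, 1.0, 0.001]
contact_force: [5.8, 3.1, -1.6]
gripper_width: 0.221
grip_force: 59.5
```

```bash
cat > st.py <<'E'
from plan import *
e=np.array([.988,-.156]);u=np.array([.156,.988]);s,R=cur();r=s["position"][:2]-np.array([576.2,-178.4]);M=R.as_matrix()
print("t %.2f rel e,u %.2f %.2f lever~%.3f Fu %.2f Fe %.2f Fz %.1f yaw %.1f grip %.3f"%(s["time_s"],r@e,r@u,np.arctan2(r@u,-r@e)+.128,s["contact_force"][:2]@u,s["contact_force"][:2]@e,s["contact_force"][2],np.degrees(np.arctan2(M[1,0],M[0,0])),s["gripper_width"]))
def to(ue,uu):
    d=M[:2,:2].T@((ue*e+uu*u)-r)/25;print("to",ue,uu,"cmd",d.round(3))
to(-95,0);to(-94.2,10.5);to(-94.2,14);to(-94.2,-14)
E
python3 st.py
```

```text
t 15.55 rel e,u -93.24 -12.94 lever~-0.010 Fu 3.93 Fe 5.28 Fz -1.6 yaw 178.1 grip 0.221
to -95 0 cmd [0.008 0.522]
to -94.2 10.5 cmd [-0.075  0.935]
to -94.2 14 cmd [-0.093  1.074]
to -94.2 -14 cmd [ 0.045 -0.037]
```

{"name": "move_arm", "arguments": {
  "commands": [
    [-0.02,0.1,0,0.15],
    [-0.03,0.2,0,0.3],
    [-0.04,0.3,0,0.45],
    [-0.05,0.4,0,0.6],
    [-0.05,0.49,0,0.73]
  ]
}}

```text
time_s: 16.18
position: [483.1, -164.9, 47.0]
ee_rot: [0.001, 0.082, 0.997, -0.0]
contact_force: [5.9, 1.0, 0.5]
gripper_width: 0.222
grip_force: 59.6
```

```bash
python3 st.py
```

```text
t 16.18 rel e,u -94.04 -1.19 lever~0.115 Fu 1.87 Fe 5.67 Fz 0.5 yaw 170.6 grip 0.222
to -95 0 cmd [0.04  0.047]
to -94.2 10.5 cmd [0.011 0.468]
to -94.2 14 cmd [0.012 0.608]
to -94.2 -14 cmd [ 0.005 -0.513]
```

{"name": "move_arm", "arguments": {
  "commands": [
    [0,0.1,0,0.15],
    [0,0.2,0,0.3],
    [-0.01,0.3,0,0.45],
    [-0.02,0.4,0,0.6],
    [-0.03,0.47,0,0.73]
  ]
}}

```text
time_s: 16.8
position: [485.6, -153.7, 47.0]
ee_rot: [0.0, 0.145, 0.989, -0.0]
contact_force: [4.5, -0.6, 0.5]
gripper_width: 0.218
grip_force: 59.7
```

```bash
python3 st.py
```

```text
t 16.80 rel e,u -93.35 10.27 lever~0.238 Fu 0.12 Fe 4.58 Fz 0.5 yaw 163.3 grip 0.218
to -95 0 cmd [ 0.012 -0.416]
to -94.2 10.5 cmd [0.037 0.005]
to -94.2 14 cmd [0.056 0.143]
to -94.2 -14 cmd [-0.094 -0.967]
```

{"name": "move_arm", "arguments": {
  "commands": [
    [-0.03,0.03,0,0],
    [-0.04,0.06,0,0],
    [-0.05,0.09,0,0],
    [-0.05,0.12,0,0],
    [-0.05,0.12,0,0]
  ]
}}

```text
time_s: 17.42
position: [485.9, -153.0, 46.9]
ee_rot: [-0.001, 0.145, 0.989, -0.003]
contact_force: [-2.2, -7.6, 4.2]
gripper_width: 0.219
grip_force: 60.3
```

```bash
python3 st.py
```

```text
t 17.43 rel e,u -93.18 11.06 lever~0.246 Fu -7.81 Fe -0.95 Fz 4.2 yaw 163.3 grip 0.219
to -95 0 cmd [ 0.015 -0.448]
to -94.2 10.5 cmd [ 0.039 -0.027]
to -94.2 14 cmd [0.058 0.111]
to -94.2 -14 cmd [-0.092 -0.999]
```

{"name": "move_arm", "arguments": {
  "commands": [
    [-0.01,-0.12,0,-0.15],
    [-0.02,-0.24,0,-0.3],
    [-0.03,-0.36,0,-0.45],
    [-0.04,-0.47,0,-0.6],
    [-0.04,-0.54,0,-0.73]
  ]
}}

```text
time_s: 18.05
position: [483.4, -163.5, 46.9]
ee_rot: [-0.001, 0.081, 0.997, 0.001]
contact_force: [0.3, 0.6, 7.9]
gripper_width: 0.222
grip_force: 60.4
```

```bash
python3 st.py|head -1
```

```text
t 18.05 rel e,u -94.00 0.22 lever~0.130 Fu 0.62 Fe 0.25 Fz 7.9 yaw 170.7 grip 0.222
```

{"name": "move_arm", "arguments": {
  "commands": [
    [0,-0.12,0,-0.15],
    [0,-0.24,0,-0.3],
    [-0.01,-0.36,0,-0.45],
    [-0.02,-0.46,0,-0.6],
    [-0.03,-0.52,0,-0.73]
  ]
}}

```text
time_s: 18.68
position: [482.1, -176.0, 46.9]
ee_rot: [-0.001, 0.017, 1.0, 0.001]
contact_force: [0.6, 1.7, 6.9]
gripper_width: 0.22
grip_force: 60.5
```

```bash
python3 st.py|head -1
```

```text
t 18.68 rel e,u -93.31 -12.30 lever~-0.003 Fu 1.79 Fe 0.31 Fz 6.9 yaw 178.1 grip 0.220
```

{"name": "move_arm", "arguments": {
  "commands": [
    [0,-0.02,-0.02,0],
    [0,-0.04,-0.04,0],
    [0,-0.06,-0.06,0],
    [0,-0.07,-0.06,0],
    [0,-0.07,-0.06,0]
  ]
}}

```text
time_s: 19.3
position: [482.1, -176.7, 47.1]
ee_rot: [-0.001, 0.017, 1.0, 0.002]
contact_force: [4.0, 5.5, -5.3]
gripper_width: 0.218
grip_force: 59.2
```

```bash
python3 st.py|head -1
```

```text
t 19.30 rel e,u -93.23 -12.96 lever~-0.010 Fu 6.09 Fe 3.05 Fz -5.3 yaw 178.1 grip 0.218
```

{"name": "move_arm", "arguments": {
  "commands": [
    [-0.02,0.12,0.01,0.15],
    [-0.03,0.23,0.02,0.3],
    [-0.04,0.33,0.02,0.45],
    [-0.05,0.43,0.02,0.6],
    [-0.05,0.53,0.02,0.73]
  ]
}}

```text
time_s: 19.92
position: [483.2, -165.2, 47.1]
ee_rot: [-0.001, 0.082, 0.997, 0.0]
contact_force: [-2.4, 0.9, -7.2]
gripper_width: 0.222
grip_force: 59.0
```

```bash
python3 st.py|head -1
```

```text
t 19.93 rel e,u -93.94 -1.44 lever~0.113 Fu 0.47 Fe -2.55 Fz -7.2 yaw 170.6 grip 0.222
```

{"name": "move_arm", "arguments": {
  "commands": [
    [0,0.1,0,0.15],
    [0,0.2,0,0.3],
    [-0.01,0.3,0,0.45],
    [-0.02,0.4,0,0.6],
    [-0.03,0.48,0,0.73]
  ]
}}

```text
time_s: 20.55
position: [485.9, -153.3, 47.1]
ee_rot: [-0.001, 0.145, 0.989, 0.0]
contact_force: [-5.8, 1.5, -8.3]
gripper_width: 0.22
grip_force: 59.0
```

```bash
python3 st.py|head -1
```

```text
t 20.55 rel e,u -93.16 10.74 lever~0.243 Fu 0.60 Fe -5.96 Fz -8.3 yaw 163.3 grip 0.220
```

{"name": "move_arm", "arguments": {
  "commands": [
    [0,0.02,0,0],
    [0,0.04,0,0],
    [0,0.06,0,0],
    [0,0.09,0,0],
    [0,0.09,0,0]
  ]
}}

```text
time_s: 21.18
position: [485.9, -153.0, 47.2]
ee_rot: [-0.002, 0.145, 0.989, -0.002]
contact_force: [-8.0, -4.2, -8.5]
gripper_width: 0.219
grip_force: 59.1
```

```bash
python3 st.py|head -1
```

```text
t 21.18 rel e,u -93.14 11.03 lever~0.246 Fu -5.39 Fe -7.22 Fz -8.5 yaw 163.3 grip 0.219
```

{"name": "move_arm", "arguments": {
  "commands": [
    [0.02,-0.12,0.02,-0.15],
    [0.01,-0.24,0.04,-0.3],
    [0.0,-0.36,0.04,-0.45],
    [-0.01,-0.47,0.04,-0.6],
    [-0.01,-0.54,0.04,-0.73]
  ]
}}

```text
time_s: 21.8
position: [483.4, -164.2, 47.0]
ee_rot: [-0.001, 0.081, 0.997, 0.0]
contact_force: [-5.9, 2.9, -0.9]
gripper_width: 0.223
grip_force: 59.9
```

{"name": "move_arm", "arguments": {
  "commands": [
    [0,-0.12,0,-0.15],
    [0,-0.24,0,-0.3],
    [-0.01,-0.36,0,-0.45],
    [-0.02,-0.48,0,-0.6],
    [-0.03,-0.57,0,-0.73]
  ]
}}

```text
time_s: 22.42
position: [482.2, -176.8, 47.0]
ee_rot: [-0.0, 0.017, 1.0, 0.002]
contact_force: [-4.6, 10.8, 2.2]
gripper_width: 0.219
grip_force: 60.4
```

```bash
python3 st.py|head -1
cat > gap.py <<'E'
from plan import *
import sys
a,d=grab_frame("top");b,db=grab_frame("side")
A=cv2.resize(a[170:260,240:390],None,fx=5,fy=5,interpolation=cv2.INTER_CUBIC)[:,:750];B=cv2.resize(b[165:275,230:380],None,fx=5,fy=5,interpolation=cv2.INTER_CUBIC)
cv2.imwrite("pics/gap%s.png"%sys.argv[1],cv2.resize(np.hstack([A[:450],B[:450]]),None,fx=.53,fy=.53)[:,:,::-1])
u=np.array([.156,.988])
for n,im,dd in(("top",a,d),("side",b,db)):
    c=camera_params(n);h=cv2.cvtColor(im,cv2.COLOR_RGB2HSV).astype(int);m=(h[...,0]>12)&(h[...,0]<30)&(h[...,1]>80)&(h[...,2]>100)
    P,uv=pts(dd,c,m);k=(abs(P[:,2]-38)<5)&(abs(P[:,0]-580)<40)&(P[:,1]<20)&(P[:,1]>-90);w=P[k][:,:2]@u
    print(n,np.histogram(w,bins=np.arange(15,105,3)))
    h2=(h[...,0]>60)&(h[...,0]<88)&(h[...,1]>110);P,_=pts(dd,c,h2);k=(abs(P[:,2]-34)<4)&(P[:,0]>540)&(P[:,1]>-90)&(P[:,1]<30);print("green u",np.percentile(P[k][:,:2]@u,[1,99]) if k.any() else None)
E
python3 gap.py 1
```

```text
t 22.43 rel e,u -93.14 -13.06 lever~-0.011 Fu 9.98 Fe -6.21 Fz 2.2 yaw 178.1 grip 0.219
top (array([ 0,  0,  0,  0, 17, 29, 10,  0,  0,  0,  0,  0,  0,  0,  0,  0,  0,
        0,  0,  0,  0,  0,  0,  0,  0,  6, 41, 24,  0]), array([ 15,  18,  21,  24,  27,  30,  33,  36,  39,  42,  45,  48,  51,
        54,  57,  60,  63,  66,  69,  72,  75,  78,  81,  84,  87,  90,
        93,  96,  99, 102]))
green u [38.84950587 88.92543223]
side (array([ 0,  0,  0,  0,  7, 25, 57,  9,  0,  0,  0,  0,  0,  0,  0,  0,  0,
        0,  0,  0,  0,  0,  0,  0,  0,  2, 13, 18,  1]), array([ 15,  18,  21,  24,  27,  30,  33,  36,  39,  42,  45,  48,  51,
        54,  57,  60,  63,  66,  69,  72,  75,  78,  81,  84,  87,  90,
        93,  96,  99, 102]))
green u [43.25537614 85.05037993]
```

View pics/gap1.png

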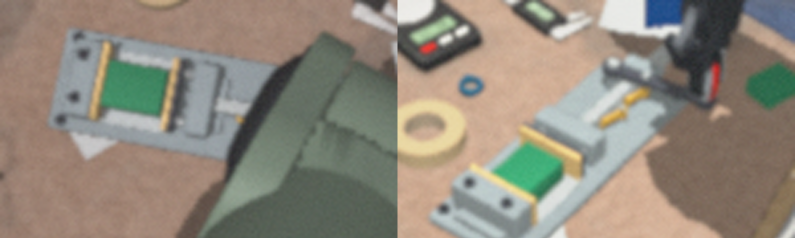

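{"name": "move_arm", "arguments": {
  "commands": [
    [0.02,0.14,0,0.15],
    [0.02,0.27,0,0.3],
    [0.01,0.39,0,0.45],
    [0.0,0.5,0,0.6],
    [0.0,0.6,0,0.73]
  ]
}}

```text
time_s: 23.15
position: [483.4, -164.4, 47.1]
ee_rot: [0.0, 0.082, 0.997, -0.001]
contact_force: [-4.1, 0.3, -1.9]
gripper_width: 0.223
grip_force: 59.7
```

```bash
python3 st.py|head -1
```

```text
t 23.15 rel e,u -93.87 -0.67 lever~0.121 Fu -0.30 Fe -4.08 Fz -1.9 yaw 170.6 grip 0.223
```

{"name": "move_arm", "arguments": {
  "commands": [
    [0,0.1,0,0.15],
    [0,0.2,0,0.3],
    [-0.01,0.3,0,0.45],
    [-0.02,0.4,0,0.6],
    [-0.03,0.46,0,0.73]
  ]
}}

```text
time_s: 23.78
position: [485.8, -153.5, 47.0]
ee_rot: [-0.0, 0.145, 0.989, -0.001]
contact_force: [-6.2, -1.5, -1.5]
gripper_width: 0.217
grip_force: 59.9
```

```bash
python3 st.py|head -1
```

```text
t 23.77 rel e,u -93.21 10.46 lever~0.240 Fu -2.49 Fe -5.86 Fz -1.5 yaw 163.3 grip 0.217
```

{"name": "move_arm", "arguments": {
  "commands": [
    [0,0.0,0,0],
    [0,0.0,0,0],
    [0,0.0,0,0],
    [0,0.0,0,0],
    [0,0.0,0,0]
  ]
}}

```text
time_s: 24.4
position: [485.8, -153.3, 47.0]
ee_rot: [-0.0, 0.145, 0.989, -0.001]
contact_force: [-4.5, -0.7, -1.8]
gripper_width: 0.218
grip_force: 59.9
```

```bash
python3 st.py|head -1
```

```text
t 24.40 rel e,u -93.19 10.65 lever~0.242 Fu -1.42 Fe -4.35 Fz -1.8 yaw 163.4 grip 0.218
```

{"name": "move_arm", "arguments": {
  "commands": [
    [0.02,0.03,0,0],
    [0.02,0.06,0,0],
    [0.02,0.09,0,0],
    [0.02,0.11,0,0],
    [0.02,0.11,0,0]
  ]
}}

```text
time_s: 25.02
position: [485.9, -153.0, 47.1]
ee_rot: [-0.0, 0.146, 0.989, -0.003]
contact_force: [-7.3, -8.2, -3.3]
gripper_width: 0.222
grip_force: 59.8
```

```bash
python3 st.py|head -1
```

```text
t 25.02 rel e,u -93.14 10.99 lever~0.245 Fu -9.21 Fe -5.89 Fz -3.3 yaw 163.3 grip 0.222
```

{"name": "move_arm", "arguments": {
  "commands": [
    [0.02,-0.12,0,-0.15],
    [0.0,-0.24,0,-0.3],
    [-0.01,-0.36,0,-0.45],
    [-0.02,-0.47,0,-0.6],
    [-0.03,-0.54,0,-0.73]
  ]
}}

```text
time_s: 25.65
position: [483.5, -163.2, 47.0]
ee_rot: [0.0, 0.08, 0.997, 0.0]
contact_force: [-1.8, 0.5, -1.1]
gripper_width: 0.222
grip_force: 60.0
```

{"name": "move_arm", "arguments": {
  "commands": [
    [0,-0.12,0,-0.15],
    [0,-0.24,0,-0.3],
    [-0.01,-0.36,0,-0.45],
    [-0.02,-0.48,0,-0.6],
    [-0.03,-0.55,0,-0.73]
  ]
}}

```text
time_s: 26.28
position: [482.1, -176.7, 47.0]
ee_rot: [0.001, 0.016, 1.0, 0.0]
contact_force: [-0.5, 6.1, 1.9]
gripper_width: 0.218
grip_force: 60.2
```

```bash
python3 st.py|head -1; python3 gap.py 2
```

```text
t 26.27 rel e,u -93.19 -13.00 lever~-0.011 Fu 5.92 Fe -1.41 Fz 1.9 yaw 178.1 grip 0.218
top (array([ 0,  0,  0,  0,  0,  7, 34, 10,  0,  0,  0,  0,  0,  0,  0,  0,  0,
        0,  0,  0,  0,  0,  0,  0,  0,  5, 41, 24,  0]), array([ 15,  18,  21,  24,  27,  30,  33,  36,  39,  42,  45,  48,  51,
        54,  57,  60,  63,  66,  69,  72,  75,  78,  81,  84,  87,  90,
        93,  96,  99, 102]))
green u [41.77595433 89.08835467]
side (array([ 0,  0,  0,  0,  0,  3, 23, 45, 15,  0,  0,  0,  0,  0,  0,  0,  0,
        0,  0,  0,  0,  0,  0,  0,  0,  1, 12, 21,  1]), array([ 15,  18,  21,  24,  27,  30,  33,  36,  39,  42,  45,  48,  51,
        54,  57,  60,  63,  66,  69,  72,  75,  78,  81,  84,  87,  90,
        93,  96,  99, 102]))
green u [42.76827457 85.85486776]
```

View pics/gap2.png

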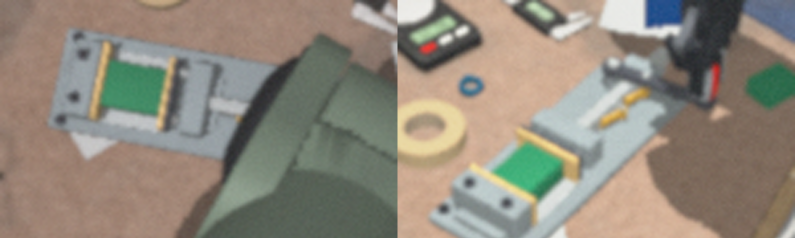

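The pad advanced about 3.5 of 5 mm in stroke 3, so it has only touched (about 5 N, with roughly a 2–3 N rise at the knob, below the 4 N bite). One more stroke is needed and leaves it well under 44 N.

{"name": "move_arm", "arguments": {
  "commands": [
    [0.0,0.13,0,0.15],
    [0.0,0.26,0,0.3],
    [-0.01,0.37,0,0.45],
    [-0.02,0.47,0,0.6],
    [-0.03,0.57,0,0.73]
  ]
}}

```text
time_s: 27.0
position: [483.3, -164.1, 47.0]
ee_rot: [0.0, 0.082, 0.997, -0.002]
contact_force: [0.7, -6.8, -2.3]
gripper_width: 0.221
grip_force: 59.9
```

```bash
python3 st.py|head -1
```

```text
t 27.00 rel e,u -94.00 -0.38 lever~0.124 Fu -6.56 Fe 1.73 Fz -2.3 yaw 170.6 grip 0.221
```

{"name": "move_arm", "arguments": {
  "commands": [
    [0,0.1,0,0.15],
    [0,0.2,0,0.3],
    [-0.01,0.3,0,0.45],
    [-0.02,0.4,0,0.6],
    [-0.03,0.47,0,0.73]
  ]
}}

```text
time_s: 27.62
position: [485.7, -153.6, 47.0]
ee_rot: [0.0, 0.145, 0.989, -0.003]
contact_force: [-0.1, -9.2, -2.4]
gripper_width: 0.221
grip_force: 60.0
```

```bash
python3 st.py|head -1
```

```text
t 27.62 rel e,u -93.30 10.35 lever~0.238 Fu -9.13 Fe 1.38 Fz -2.4 yaw 163.3 grip 0.221
```

{"name": "move_arm", "arguments": {
  "commands": [
    [0,0.0,0,0],
    [0,0.0,0,0],
    [0,0.0,0,0],
    [0,0.0,0,0],
    [0,0.0,0,0]
  ]
}}

```text
time_s: 28.25
position: [485.7, -153.5, 47.1]
ee_rot: [0.0, 0.145, 0.989, -0.003]
contact_force: [-0.4, -8.3, -0.6]
gripper_width: 0.22
grip_force: 60.0
```

```bash
python3 st.py|head -1
```

```text
t 28.25 rel e,u -93.27 10.49 lever~0.240 Fu -8.26 Fe 0.94 Fz -0.6 yaw 163.3 grip 0.220
```

Clear bite: about 8 to 9 N at the knob. I finish the stroke, swing back and release.

{"name": "move_arm", "arguments": {
  "commands": [
    [0,0.03,0,0],
    [0,0.06,0,0],
    [0,0.09,0,0],
    [0,0.11,0,0],
    [0,0.11,0,0]
  ]
}}

```text
time_s: 28.88
position: [485.9, -153.0, 47.1]
ee_rot: [-0.0, 0.146, 0.989, -0.005]
contact_force: [-2.0, -16.1, -2.7]
gripper_width: 0.226
grip_force: 60.2
```

{"name": "move_arm", "arguments": {
  "commands": [
    [-0.01,-0.14,0,-0.15],
    [-0.02,-0.28,0,-0.3],
    [-0.03,-0.42,0,-0.45],
    [-0.04,-0.54,0,-0.6],
    [-0.04,-0.64,0,-0.73]
  ]
}}

```text
time_s: 29.5
position: [483.4, -163.8, 47.0]
ee_rot: [0.001, 0.08, 0.997, 0.0]
contact_force: [4.2, 1.1, 0.0]
gripper_width: 0.218
grip_force: 60.2
```

{"name": "move_arm", "arguments": {
  "commands": [
    [0,-0.12,0,-0.15],
    [0,-0.24,0,-0.3],
    [-0.01,-0.36,0,-0.45],
    [-0.02,-0.46,0,-0.6],
    [-0.03,-0.52,0,-0.73]
  ]
}}

```text
time_s: 30.12
position: [482.1, -176.5, 47.0]
ee_rot: [0.001, 0.016, 1.0, 0.001]
contact_force: [5.6, 2.0, 1.6]
gripper_width: 0.22
grip_force: 60.3
```

```bash
python3 st.py|head -1
```

```text
t 30.12 rel e,u -93.26 -12.76 lever~-0.008 Fu 2.87 Fe 5.26 Fz 1.6 yaw 178.2 grip 0.220
```

{"name": "move_arm", "arguments": {
  "commands": [
    [-0.03,-0.02,0,0],
    [-0.03,-0.02,0,0],
    [-0.03,-0.02,0,0],
    [-0.03,-0.01,0,0],
    [-0.03,-0.01,0,0]
  ]
}}

```text
time_s: 30.75
position: [482.1, -176.7, 46.9]
ee_rot: [0.0, 0.017, 1.0, 0.001]
contact_force: [3.9, 4.9, 5.2]
gripper_width: 0.225
grip_force: 60.7
```

{"name": "move_arm", "arguments": {
  "commands": [
    [0,0,0,0],
    [0,0,0,0],
    [0,0,0,0],
    [0,0,0,0],
    [0,0,0,0]
  ],
  "gripper": 0.35
}}

```text
time_s: 31.38
position: [481.9, -177.4, 46.7]
ee_rot: [-0.0, 0.017, 1.0, -0.0]
contact_force: [0.0, -0.5, -0.2]
gripper_width: 0.655
grip_force: 0.0
```

{"name": "move_arm", "arguments": {
  "commands": [
    [0,0,-0.4,0],
    [0,0,-1.5,0],
    [0,0,-3,0],
    [0,0,-4.5,0],
    [0,0,-5,0]
  ]
}}

```text
time_s: 32.0
position: [483.4, -178.0, 174.7]
ee_rot: [0.002, 0.017, 1.0, -0.001]
contact_force: [0.0, -0.3, -1.3]
gripper_width: 0.652
grip_force: 0.0
```

{"name": "move_arm", "arguments": {
  "commands": [
    [1,0,0,0],
    [2,0,0,0],
    [3,0,0,0],
    [3,0,0,0],
    [3,0,0,0]
  ]
}}

```text
time_s: 32.62
position: [407.7, -174.9, 171.8]
ee_rot: [0.0, 0.017, 1.0, -0.0]
contact_force: [0.1, -0.3, 0.4]
gripper_width: 0.652
grip_force: 0.0
```

```bash
python3 - <<'E'
from plan import *
from m1 import masks
from blk import block
print(readout.state()["contact_force"])
e=np.array([.988,-.156]);u=np.array([.156,.988])
for n in("side","wrist","top"):
    c=camera_params(n);a,d=grab_frame(n)
    P,uv=pts(d,c,masks(a)["red"]);k=(abs(P[:,0]-482)<40)&(abs(P[:,1]+170)<40)&(P[:,2]>68);P=P[k]
    if len(P)>3: q=np.array(cv2.minEnclosingCircle(P[:,:2].astype(np.float32))[0])-np.array([576.2,-178.4]);print(n,"knob e,u",q@e,q@u)
    if n!="wrist": block(a,d,c,None,34)
E
python3 gap.py 3 | head -2
```

```text
[ 0.08756794 -0.30302245  0.44193855]
side knob e,u -94.8970054931641 -9.414010620117189
[371. 197.] 165 z 20.8 depth rect [ 439.8 -246. ] [39.9 30.6] 68.0 ray rect [ 434.1 -228.1] [38.9 30.9] 64.6
[280. 229.] 263 z 36.5 depth rect [579.8 -27.2] [43.9 40.4] 82.1 ray rect [578.9 -27.2] [42.2 41.4] 80.1
wrist knob e,u -95.07909118652348 -12.861968627929688
top knob e,u -94.38171307373052 -13.139427062988283
[289. 202.] 222 z 35.0 depth rect [581.8 -25.3] [45.6 35.2] 78.6 ray rect [581.7 -25.4] [45.3 35.2] 79.3
top (array([ 0,  0,  0,  0,  0,  9, 32, 12,  0,  0,  0,  0,  0,  0,  0,  0,  0,
        0,  0,  0,  0,  0,  0,  0,  0,  6, 42, 20,  0]), array([ 15,  18,  21,  24,  27,  30,  33,  36,  39,  42,  45,  48,  51,
```

View pics/gap3.png

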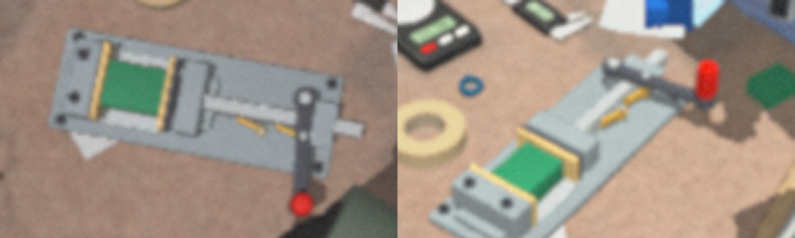

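The pad stays against the block and the carriage has closed up behind it, so the spring is compressed. The lever is at the rear stop and the arm is clear, so I'm handing in.

```bash
python3 -c "
from rig import close_job
print(close_job())"
```

```text
the job is handed in; nothing more can be done
None
```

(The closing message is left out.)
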